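Open a carton and hold its springy flap up

ROBOT

A 6-joint arm with a two-finger parallel gripper is mounted at the origin on the work surface. World frame = base frame: x ahead of the robot, y to its left, z up, the work surface at z = 0. Lengths are in m, angles in rad, forces in N, time in s.
With the tool pointing down it reaches from about 0.35 to 0.975 m from the base axis. Payload 7.1 kg.
Tool frame: the origin (TCP) lies midway between the tips of the shut fingers; the grasp point (between the pads) lies 19 mm behind it; z points along the fingers, y is the line along which they close (so a half turn about z gives the same grasp; the last joint's range is limited). The gripper opens to 88 mm and grips with 3 to 60 N. Pads are 20 mm wide; open, the fingers measure 115 mm over their backs; the gripper's body (75 mm by 178 mm) begins 61 mm behind the grasp point.
Start: joints at [1.182, 0.423, 1.63, -0, 1.089, -0.019], TCP at [0.226, 0.583, 0.223] pointing down, gripper open.
Joint ranges: [-3, 3], [-0.9, 2.11], [0.09, 2.58], [-1.31, 4.45], [0.11, 2.69], [-2.54, 2.54]. Speed limits (rad/s): [2.39, 2.39, 3.01, 3.14, 3.14, 3.14].

INTERFACE

Orientations are given as a unit quaternion [w, x, y, z].
In Python, from station import move_pose, movel, movej, command_gripper, wait, inverse_kinematics, read_camera, camera_info, MotionError, job_done, get_time, get_joint_pos, get_qvel, get_effort, get_tcp_pos, get_ee_rot, get_ft_force, get_ft_torque, get_grip_width, get_finger_force gives the robot as it stands. Calls block until the motion is done:
- move_pose(position, orientation): joint-space move of the TCP to a pose.
- movel(position, frame=None, v=0.15, until_force=None): straight line of the TCP; frame=None keeps the orientation; v is the mean speed in m/s. With until_force (N) it stops when the force on the tool has changed by that much, and returns True; else False.
- movej(angles): joint-space move.
- command_gripper(opening): opening from 0.0 (shut) to 1.0 (fully open); the grip force is fixed at half the most; returns when the fingers have stopped.
- wait(seconds).
- inverse_kinematics(position, orientation): joint angles nearest the present ones, or None.
- read_camera(name): name is "side" or "top"; returns the picture (400x640x3 uint8, red, green, blue); there is no depth.
- camera_info(name): a dict with "intrinsics" (3x3 intrinsics, pixels), "T" (4x4, takes a point from camera to world coordinates). Camera axes: x right, y up, looking along -z (the intrinsics and any distortion apply to the point x, -y, -z); pixel columns grow to the right and rows downward; lengths in m; the calibration is good to about 2 mm. A picture is of the moment at which its call begins. camera_info takes no time and is no camera call.
A pose or a line that the arm cannot do raises MotionError and nothing moves.
- job_done(): hands the job in; it is judged then, once.
Readings, each from a call of its own:
- get_time(): time.
- get_joint_pos(): joint angles.
- get_qvel(): joint speeds.
- get_effort(): joint torques, N m.
- get_tcp_pos(): TCP position.
- get_ee_rot(): TCP orientation.
- get_ft_force(): force on the tool from outside, world axes, zero at the start.
- get_ft_torque(): the same for the moment, N m.
- get_grip_width(): opening from 0.0 (shut) to 1.0 (fully open).
- get_finger_force(): force on a finger pad.
Only numpy, scipy, OpenCV 4.12 (cv2) and the standard library are available. Lean on these libraries where they do the work, as an engineer would, in place of code of your own. Each camera call takes 0.05 s, during which the arm holds its last target. There are 200 camera calls.

TASK

Open the cardboard carton for a stock check: first fold the half-raised plain flap back, well past upright, where it stays by itself; then lift the other flap, the one with the red stripe, which springs shut, and hold it about 60 degrees up from its shut position so that the packing slip on its underside can be read. Finish while the gripper is still holding it there, and leave the small boxes in the carton and the things around it where they are.

Things in the scene. Friction and masses are not known exactly. Their poses are not given: they have to be found in the camera images.
- carton: open-topped cardboard carton, 220 (its x) x 200 (its y) x 120 mm high, walls 6 mm, does not slide. Origin: centre of its underside; x runs along the flaps' hinges, +y points to the side on which the plain flap is hinged, -y to the side of the red-striped flap; z up. Its yaw varies within +-0.45 rad. The inside floor is about 6 mm above the bench; the flaps meet in the middle
- loose_flap (a joint): angle of the plain cardboard flap (rad): 0 shut (flat), grows as it opens up and outwards to +y of the carton, 1.57 upright, 3.14 folded flat outwards, stop at 3.3. Starts half raised (0.5 to 0.8). A stiff crease, which stays where it is left: about 0.06 N m to turn it. Panel 216 mm along the hinge, 97 mm from hinge to free edge, 5 mm thick
- loose_flap_hinge (a point): middle of the plain flap's hinge line, on the carton's rim: 100 mm to +y of the carton's centre, 120 mm above its underside; axes as the carton's
- loose_flap_edge (a point): middle of the plain flap's free edge, 97 mm from its hinge; moves with the flap
- spring_flap (a joint): angle of the red-striped cardboard flap (rad): 0 shut (flat on the rim, its start), grows as it opens up and outwards to -y of the carton, stop at 2.0. Springs shut: 0.1 N m when shut, 0.25 N m at 1.05 (60 degrees). Panel 216 x 97 mm (hinge to free edge), 5 mm thick, underside level with the rim; packing slip on the underside. Its free edge is reached from beneath once the plain flap is open
- spring_flap_hinge (a point): middle of the red-striped flap's hinge line, on the carton's rim: 100 mm to -y of the carton's centre, 120 mm above its underside; axes as the carton's
- spring_flap_edge (a point): middle of the red-striped flap's free edge, 97 mm from its hinge; moves with the flap
- bulb_box0: small white bulb box, blue band, a 46 mm cube standing loose on the carton's floor; its top is about 52 mm above the bench, 68 mm below the rim. Origin: centre of its underside. To be left alone
- bulb_box1: small white bulb box, orange band, a 46 mm cube standing loose on the carton's floor; its top is about 52 mm above the bench, 68 mm below the rim. Origin: centre of its underside. To be left alone
- bulb_box2: small white bulb box, green band, a 46 mm cube standing loose on the carton's floor; its top is about 52 mm above the bench, 68 mm below the rim. Origin: centre of its underside. To be left alone
- tape_roll: grey roll of tape lying flat, 100 mm across, 45 mm high; origin: centre of its underside. A bystander
- screw_jar: amber glass jar of screws with a yellow cap, 72 mm across, 110 mm high; origin: centre of its underside. A bystander
- power_strip: white power strip lying on the bench, 300 (its x) x 55 x 36 mm; origin: centre of its underside. A bystander

How it is judged:
On the way:
1. the plain flap is folded back past upright (over 100 degrees) (value of joint loose_flap above 1.75 rad), for 0.2 s.
At the end, for the whole second after the job is handed in: the robot is still holding the red-striped flap, at rest, at 60 degrees (within 10) from shut, touching it with over 0.5 N and with no other object propping it; the plain flap stands folded back over 100 degrees (value of joint loose_flap above 1.75 rad and value of joint spring_flap between 0.873 and 1.222 rad and velocity of joint spring_flap between -0.1 and 0.1 rad/s and (contact force between spring_flap and the fingers above 0.5 N or contact force between spring_flap and the arm above 0.5 N) and contact force between spring_flap and tape_roll below 0.1 N and contact force between spring_flap and screw_jar below 0.1 N and contact force between spring_flap and power_strip below 0.1 N and contact force between spring_flap and bulb_box0 below 0.1 N and contact force between spring_flap and bulb_box1 below 0.1 N and contact force between spring_flap and bulb_box2 below 0.1 N); the arm keeps its last pose, push and grip.
It fails at once if a thing around the carton moved more than 30 mm (distance of any of tape_roll, screw_jar, power_strip from where it was at the start of the episode above 0.03 m).
It fails at once if a small box in the carton moved more than 30 mm (distance of any of bulb_box0, bulb_box1, bulb_box2 from where it was at the start of the episode above 0.03 m).
It also fails if it takes over 51 s, if anything falls off the work surface, if the arm or the gripper's body presses on something with over 40 N, if the wrist force passes 120 N, or if a joint passes its speed limit or range.

## Working session

There is one attempt and no reset: what is moved stays moved. The work goes in short steps, each a Python script; the robot and the scene stay as the last script left them, time stands still between calls to the robot, and variables do not carry over. Pictures are saved under pics/ and viewed, at most 10 in all, crops included, and the job is handed in when it is done.

```bash
mkdir -p pics; python3 - <<'E'
from station import *
import cv2,numpy as np
for n in("side","top"):
    im=read_camera(n); cv2.imwrite(f"pics/{n}0.png",im[:,:,::-1]); i=camera_info(n); print(n,np.round(i["intrinsics"],1).tolist(),np.round(i["T"],3).tolist(),[k for k in i])
print(get_time(),get_ee_rot(),get_tcp_pos())
E
```

```text
side [[498.9, 0.0, 324.5], [0.0, 498.9, 189.7], [0.0, 0.0, 1.0]] [[0.066, 0.749, -0.659, -0.483], [-0.998, 0.045, -0.049, -0.108], [-0.007, 0.661, 0.751, 1.364], [0.0, 0.0, 0.0, 1.0]] ['intrinsics', 'T']
top [[413.0, 0.0, 325.3], [0.0, 413.0, 196.7], [0.0, 0.0, 1.0]] [[0.029, 0.995, -0.092, 0.499], [-0.999, 0.031, 0.019, -0.003], [0.022, 0.092, 0.996, 1.431], [0.0, 0.0, 0.0, 1.0]] ['intrinsics', 'T']
0.1 [-1.33105360e-04  1.83874839e-01  9.82949439e-01 -6.52487630e-04] [0.22568529 0.58228759 0.22200006]
```

View pics/side0.png

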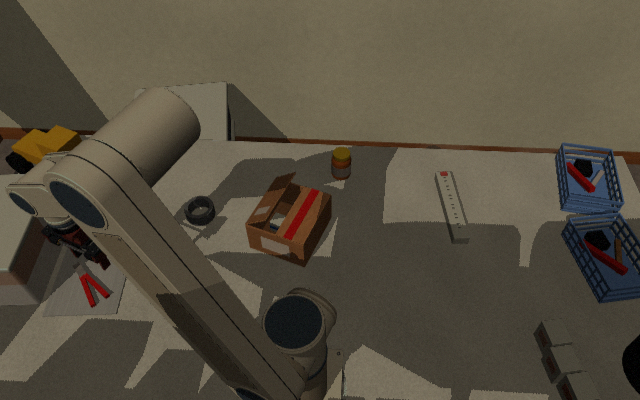

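View pics/top0.png

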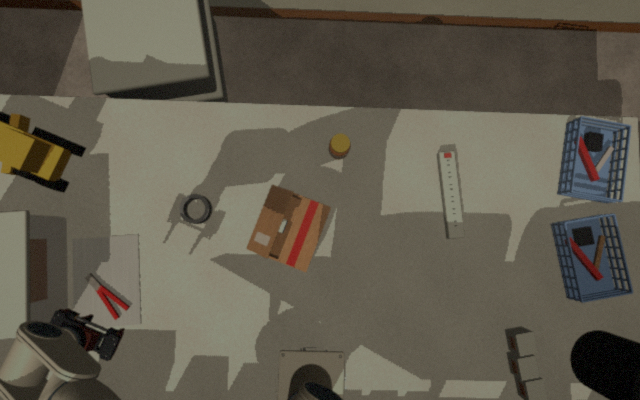

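The carton is at about (292,228) in the top view and (288,220) in the side view. The red flap is on the right (-y), the plain flap on the left, the tape roll at (196,209) and the jar at (340,146). I'll enlarge both next.

```bash
python3 - <<'E'
import cv2,numpy as np
a=cv2.imread("pics/top0.png")[175:280,235:345];b=cv2.imread("pics/side0.png")[165:270,235:345]
im=np.hstack([cv2.resize(x,None,fx=3.6,fy=3.6,interpolation=cv2.INTER_CUBIC) for x in(a,b)])
im=np.clip(im*1.4,0,255).astype(np.uint8)
cv2.imwrite("pics/crop0.png",im); print(im.shape)
E
```

```text
(378, 792, 3)
```

View pics/crop0.png

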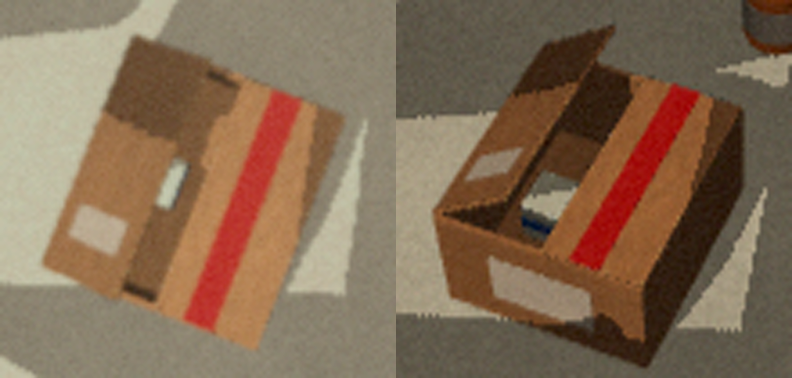

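The left crop is the top view. Its red-flap hinge corners are at (260,350) and (343,117), its plain hinge corners at (43,264) and (133,37), and its plain free edge runs (122,300) to (210,62). The right crop is the side view. It shows the same points at (640,283), (743,107), (437,210), (545,50), (515,212) and (613,27). I'll triangulate these.

```bash
cat > h.py <<'E'
from station import *
import numpy as np, cv2
from scipy.spatial.transform import Rotation as R
def P(n):
    i=camera_info(n);T=np.array(i["T"]);D=np.diag([1.,-1,-1])
    return np.array(i["intrinsics"])@D@np.linalg.inv(T)[:3]
def tri(a,b):
    X=cv2.triangulatePoints(P("top"),P("side"),np.array(a,float).reshape(2,1),np.array(b,float).reshape(2,1))[:,0]
    return X[:3]/X[3]
def ray(n,p,z):
    i=camera_info(n);T=np.array(i["T"]);d=np.linalg.inv(i["intrinsics"])@[p[0],p[1],1];d=T[:3,:3]@(d*[1,-1,-1])
    return T[:3,3]+d*(z-T[2,3])/d[2]
E
python3 - <<'E'
from h import *
t=dict(Rn=(260,350),Rf=(343,117),Pn=(43,264),Pf=(133,37),En=(122,300),Ef=(210,62))
s=dict(Rn=(244,283),Rf=(347,107),Pn=(41,210),Pf=(149,50),En=(119,212),Ef=(217,27))
for k in t:
    a=(234.6+t[k][0]/3.6,174.6+t[k][1]/3.6);b=(234.6+s[k][0]/3.6,164.6+s[k][1]/3.6)
    X=tri(a,b);pr=[(P(n)@[*X,1]) for n in("top","side")];print(k,X.round(3),(pr[0][:2]/pr[0][2]-a).round(1),(pr[1][:2]/pr[1][2]-b).round(1),ray("top",a,.12).round(3))
for n,p,z in(("tape",(196,209),.045),("jar",(340,144),.11),("ps0",(448,150),.036),("ps1",(456,237),.036)):print(n,ray("top",p,z).round(3))
E
```

```text
Rn [0.383 0.024 0.129] [-0.4  0. ] [ 0.3 -0. ] [0.382 0.023 0.12 ]
Rf [ 0.587 -0.047  0.123] [ 1.2 -0.1] [-0.8  0. ] [ 0.587 -0.043  0.12 ]
Pn [0.452 0.211 0.125] [ 0.9 -0.1] [-0.6 -0. ] [0.451 0.215 0.12 ]
Pf [0.653 0.143 0.116] [ 0.6 -0. ] [-0.4 -0. ] [0.653 0.144 0.12 ]
En [0.425 0.136 0.163] [ 1.3 -0.1] [-0.9 -0. ] [0.422 0.145 0.12 ]
Ef [0.626 0.071 0.181] [ 0.2 -0. ] [-0.2  0. ] [0.633 0.076 0.12 ]
tape [0.573 0.401 0.045]
jar [ 0.795 -0.071  0.11 ]
ps0 [ 0.803 -0.448  0.036]
ps1 [ 0.504 -0.476  0.036]
```

```bash
cat >> h.py <<'E'
C=np.array([.519,.083,0.]);yaw=-.336
ex=np.array([np.cos(yaw),np.sin(yaw),0]);ey=np.array([-ex[1],ex[0],0]);ez=np.array([0,0,1.])
def W(y,z,x=0): return C+x*ex+y*ey+z*ez
def Q(s,phi=np.pi/4,f=1):   # fingers lean to s*ey, closing line along ex
    a=s*np.sin(phi)*ey-np.cos(phi)*ez;yy=f*ex
    return R.from_matrix(np.c_[np.cross(yy,a),yy,a]).as_quat()[[3,0,1,2]]
def arc(s,r0,a0,r1,a1,n):   # TCP path about a hinge, s=+1 plain, -1 striped
    return [W(s*(.1-r*np.cos(a)),.12+r*np.sin(a)) for r,a in zip(np.linspace(r0,r1,n),np.linspace(a0,a1,n))]
E
python3 - <<'E'
from h import *
print(get_joint_pos())
for s,pts in((1,[W(0,.45),W(-.075,.24),W(.025,.14)]+arc(1,.0776,.26,.077,2.7,7)),(-1,[W(0,.45),W(.08,.184),W(-.02,.084)]+arc(-1,.088,-.42,.073,.915,5))):
  for f in(1,-1):
    print(s,f)
    for p in pts:
        q=inverse_kinematics(p,Q(s,f=f)); print(p.round(3),None if q is None else np.round(q,2))
E
```

```text
[ 1.18198426e+00  4.23718562e-01  1.63063393e+00 -3.98268249e-06
  1.08857201e+00 -1.89560097e-02]
1 1
[0.519 0.083 0.45 ] [-0.3   0.03  1.81  0.81  1.35 -0.17]
[0.494 0.012 0.24 ] [-0.46  0.3   2.03  0.89  1.13 -0.65]
[0.527 0.107 0.14 ] [-0.24  0.49  2.07  1.13  0.89 -0.8 ]
[0.527 0.107 0.14 ] [-0.24  0.49  2.07  1.13  0.89 -0.8 ]
[0.532 0.12  0.168] [-0.21  0.44  2.06  1.1   0.9  -0.71]
[0.54  0.143 0.188] [-0.16  0.41  2.04  1.1   0.9  -0.64]
[0.55  0.171 0.197] [-0.1   0.4   2.03  1.11  0.88 -0.58]
[0.56  0.2   0.193] [-0.04  0.41  2.01  1.14  0.84 -0.56]
[0.569 0.226 0.178] [ 0.01  0.45  1.99  1.19  0.8  -0.57]
[0.575 0.243 0.153] [ 0.05  0.51  1.99  1.25  0.76 -0.62]
1 -1
[0.519 0.083 0.45 ] None
[0.494 0.012 0.24 ] [-0.46  0.3   2.03  0.89  1.13  2.49]
[0.527 0.107 0.14 ] [-0.24  0.49  2.07  1.13  0.89  2.34]
[0.527 0.107 0.14 ] [-0.24  0.49  2.07  1.13  0.89  2.34]
[0.532 0.12  0.168] [-0.21  0.44  2.06  1.1   0.9   2.43]
[0.54  0.143 0.188] [-0.16  0.41  2.04  1.1   0.9   2.5 ]
[0.55  0.171 0.197] None
[0.56  0.2   0.193] None
[0.569 0.226 0.178] None
[0.575 0.243 0.153] [0
[... 268 characters left out ...]
0.514 0.068 0.113] [ 0.42  0.72  1.67 -0.55  1.39  1.04]
[0.512 0.062 0.14 ] [ 0.41  0.67  1.67 -0.55  1.42  1.01]
[0.507 0.049 0.162] [ 0.4   0.63  1.69 -0.56  1.44  0.99]
[0.501 0.031 0.178] [ 0.37  0.59  1.72 -0.57  1.44  0.97]
-1 -1
[0.519 0.083 0.45 ] [ 0.44  0.36  1.41 -0.57  1.92 -2.42]
[0.545 0.159 0.184] [ 0.52  0.7   1.48 -0.48  1.61 -2.14]
[0.512 0.064 0.084] [ 0.42  0.76  1.67 -0.56  1.35 -2.08]
[0.513 0.064 0.084] [ 0.42  0.76  1.67 -0.56  1.35 -2.08]
[0.514 0.068 0.113] [ 0.42  0.72  1.67 -0.55  1.39 -2.1 ]
[0.512 0.062 0.14 ] [ 0.41  0.67  1.67 -0.55  1.42 -2.13]
[0.507 0.049 0.162] [ 0.4   0.63  1.69 -0.56  1.44 -2.15]
[0.501 0.031 0.178] [ 0.37  0.59  1.72 -0.57  1.44 -2.17]
```

```bash
python3 - <<'E'
from h import *
command_gripper(0.)
q=Q(1)
move_pose(W(0,.45),q); move_pose(W(-.075,.24),q); print(get_time(),get_ft_force().round(1))
print(movel(W(.025,.14),v=.12,until_force=8),get_ft_force().round(1),get_time())
im=[read_camera(n) for n in("top","side")]
cv2.imwrite("pics/e1.png",np.hstack([cv2.resize(im[0][120:300,200:380],(400,400)),cv2.resize(im[1][100:280,200:380],(400,400))])[:,:,::-1])
E
```

```text
4.575 [0.3 0.  0.7]
False [-1.3  0.6  0. ] 5.9
```

View pics/e1.png

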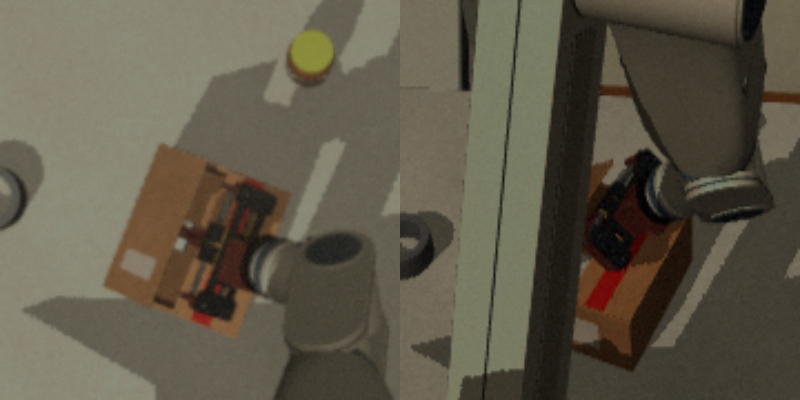

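The shut fingers, at crop (185,240) in the top view, reach just under the plain flap's free edge, with no contact force. The body is clear of the red flap, so I'll swing the flap over.

```bash
python3 - <<'E'
from h import *
for p in arc(1,.0776,.26,.077,2.7,9)[1:]:
    if movel(p,v=.1,until_force=15): print("stopped");break
    print(get_ft_force().round(1),end=' ')
print(get_time())
movel(get_tcp_pos()+np.array([0,0,.2])-.08*ey,v=.25)
move_pose(W(0.06,.45),Q(-1));print(get_time())
im=[read_camera(n) for n in("top","side")]
cv2.imwrite("pics/e2.png",np.hstack([cv2.resize(im[0][120:300,200:380],(400,400)),cv2.resize(im[1][100:280,200:380],(400,400))])[:,:,::-1])
E
```

```text
[ 0.6 -0.3  0. ] [-0.3 -1.3  0. ] [ 0.  -0.7  0.2] [-0.3 -0.4 -0.4] [0.1 0.8 0.2] [ 0.3 -0.2  0.1] [-0.1 -0.  -0.5] [-0.7 -0.2  1.6] 9.0667
11.375
```

View pics/e2.png

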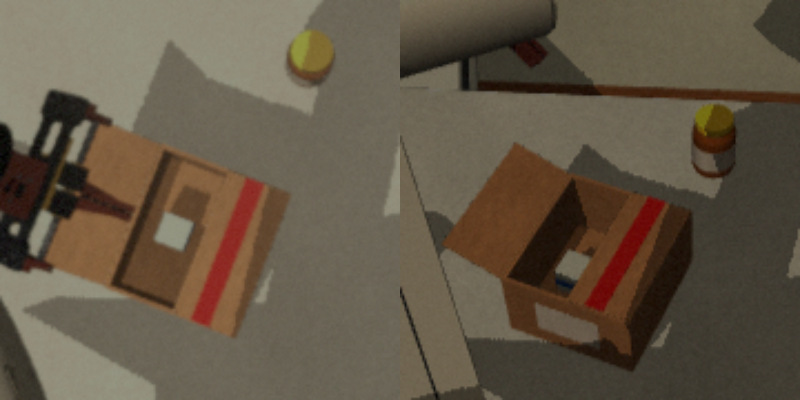

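The plain flap lies folded outwards at left in both views. The red flap is shut, its free edge running from about (232,175) to (173,305) in the top crop, and the opening is clear. I'll check that edge, then enter.

```bash
python3 - <<'E'
from h import *
for u,v in((232,175),(173,305)):
    d=ray("top",(200+u/2.2222,120+v/2.2222),.125)-C; print("edge x,y",(d@ex).round(3),(d@ey).round(3))
q=Q(-1)
move_pose(W(.08,.19),q)
print(movel(W(-.02,.084),v=.1,until_force=6),(get_tcp_pos()-C)@np.c_[ex,ey,ez],get_ft_force().round(1),get_time())
im=[read_camera(n) for n in("top","side")]
cv2.imwrite("pics/e3.png",np.hstack([cv2.resize(im[0][120:300,200:380],(400,400)),cv2.resize(im[1][100:280,200:380],(400,400))])[:,:,::-1])
E
```

```text
edge x,y 0.102 -0.012
edge x,y -0.099 -0.001
False [ 0.000271   -0.01945364  0.08432477] [0.  0.3 0.3] 14.1
```

View pics/e3.png

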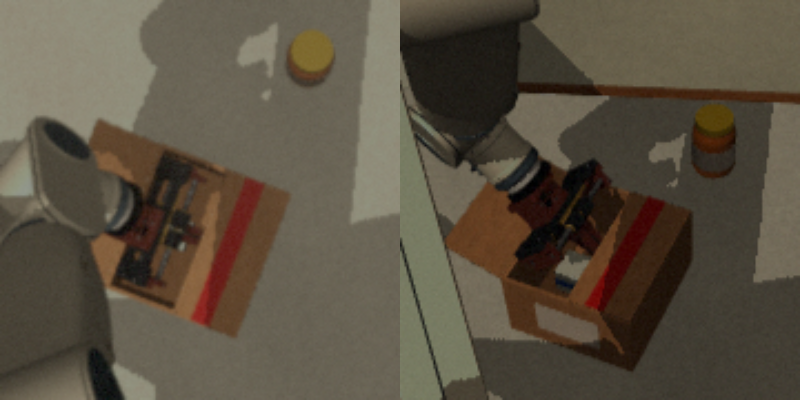

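The fingertips, around (200,235) in the top crop, are under the red flap's edge. The bulb box is undisturbed and the force is zero, so I'll lift along the arc.

```bash
python3 - <<'E'
from h import *
for p in arc(-1,.088,-.42,.073,.915,8)[1:]:
    if movel(p,v=.06,until_force=15): print("stopped");break
    print(get_ft_force().round(1),end=' ')
wait(.4)
print(get_time(),get_ft_force().round(2),(get_tcp_pos()-C)@np.c_[ex,ey,ez])
im=[read_camera(n) for n in("top","side")]
cv2.imwrite("pics/e4.png",np.hstack([cv2.resize(im[0][170:280,230:340],(400,400),interpolation=2),cv2.resize(im[1][150:260,230:340],(400,400),interpolation=2)])[:,:,::-1])
E
```

```text
[ 1.5  3.8 -1.1] [ 0.7  2.5 -0.3] [ 1.   2.7 -1.6] [ 0.1  1.8 -0.9] [ 1.7  2.  -0.7] [ 0.3  1.7 -2.7] [-0.6  2.4 -2. ] 17.4667 [ 0.44  3.56 -2.32] [-1.26518369e-05 -5.53840242e-02  1.77759138e-01]
```

View pics/e4.png

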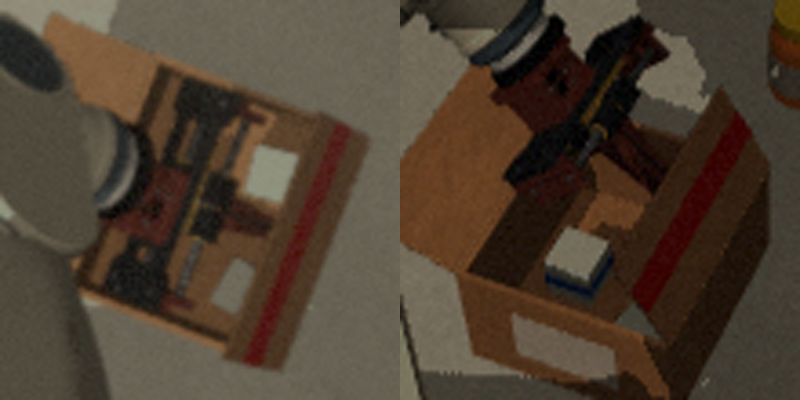

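The red flap is up. Its free edge runs (322,113) to (228,356) in the top crop and (720,88) to (618,278) in the side crop. I'll triangulate the angle.

```bash
python3 - <<'E'
from h import *
k=400/110
for a,b in(((322,113),(320,88)),((228,356),(218,278))):
    A=(229.6+a[0]/k,169.6+a[1]/k);B=(229.6+b[0]/k,149.6+b[1]/k)
    X=tri(A,B)-C;y=X@ey;print((X@ex).round(3),y.round(3),X[2].round(3),"deg",np.degrees(np.arctan2(X[2]-.122,y+.1)).round(1))
f=np.mean([(wait(.05),get_ft_force())[1] for _ in range(12)],0);print(f,np.degrees(np.arctan2(f@ey,-f[2])),get_time())
E
```

```text
0.105 -0.057 0.206 deg 63.1
-0.106 -0.058 0.189 deg 57.8
[ 0.26790446  2.57703152 -2.22971472] 48.511554367595735 18.1667
```

```bash
python3 -c "
from station import *
print(get_qvel().round(3),job_done())"
```

```text
the job is handed in; nothing more can be done
[ 0.     0.002 -0.    -0.001  0.001  0.   ] None
```

I handed the job in at about 18 s of the 51 s allowed: the plain flap is folded well back, and the fingertips are holding the red-striped flap from beneath at about 60° (58–63° from the two cameras, with about 3.5 N of contact); the boxes and surrounding things I could see looked undisturbed, and no verdict came back.

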